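# Stand a test coupon in the slot that fits it and butt it to the stop

### The job

Pinch the upright steel coupon to feel how thick it is, then stand it in the narrowest slot of the jig that it fits, all the way down on the slot's floor, and slide it gently along the slot until its end butts against the jig's cross stop. Let go and leave it standing there; handle it gently, never forcing it against the jig or its stop, and leave the other things on the bench where they are.

Things in the scene. Friction and masses are not known exactly. Their poses are not given: they have to be found in the camera images.
- coupon: bare steel plate, 0.3 to 0.55 kg, standing upright: 60 mm long (its x axis), 80 mm high (z), 8.8 to 16 mm thick (along y); the thickness changes every time, is not reported and must be felt between the fingers. Origin in its underside, midway along its length, 4.2 mm inside its -y face; the +y face is 4.6 to 11.8 mm from the origin.
- jig: grey steel jig fixed to the bench, base 170 (x) by 85 (y) by 10 mm, ears reaching y = +-62 mm; origin at the centre of its underside. Three open-topped slots run along its x. Slot floors are 10 mm above the bench; the ribs between are 10 mm thick, upright to 32 mm above the bench with a pointed lead-in ridge up to 37 mm. The coupon belongs in the narrowest slot that leaves it 1 mm of play or more.
- slot_a (a point): centre of the floor of the 12 mm wide slot, at y = -26.5 mm of the jig, 10 mm above the bench. All slots are 170 mm long, open at the jig's -x end; towards +x a dark steel cross stop straddles them all, 12 mm thick, its top 50 mm above the bench, its screws 59 mm.
- slot_b (a point): centre of the floor of the 15 mm wide slot, at y = -3 mm of the jig. The cross stop is locked and stiff; its face towards the jig's -x, which the coupon's end must butt against, is clamped anywhere from x = +20 to +60 mm of the jig; where is not reported: it must be seen or felt.
- slot_c (a point): centre of the floor of the 18 mm wide slot, at y = +23.5 mm of the jig. Pressing the coupon (or the robot) on the jig or stop with more than 35 N counts as forcing it; 4 to 10 N is plenty to seat it and to feel the stop.
- offcut: flat steel offcut, 50 x 30 x 10 mm, lying a few cm beyond one narrow end of the coupon; a bystander, to be left alone; origin at its underside
- washer: flat steel washer, 38 mm across, 5 mm thick, lying a few cm beyond the other narrow end of the coupon; a bystander, to be left alone; origin at its underside
- hammer: hammer lying on the bench; a bystander, to be left alone; origin at its underside
- brush: brush lying on the bench; a bystander, to be left alone; origin at its underside
- weight: dark steel disc weight, 44 mm across, 30 mm high; a bystander, to be left alone; origin at its underside
- spraycan: spray can, 64 mm across, 170 mm high, standing; a bystander, to be left alone; origin at its underside
- square: grey L-shaped holding square, 90 mm long, 75 mm high, standing on its foot; a bystander, to be left alone; origin at its underside

How it is judged:
By the outcome, as a careful person would: the job done as asked, in the order asked, and still so for the second after the job is handed in, with the robot touching nothing.
It also fails if it takes over 51 s, if anything falls off the work surface, if the arm or the gripper's body presses on something with over 40 N, if the wrist force passes 120 N, or if a joint passes its speed limit or range.

### The arm

A 6-joint arm with a two-finger parallel gripper is mounted at the origin on the work surface. World frame = base frame: x ahead of the robot, y to its left, z up, the work surface at z = 0. Lengths are in mm, angles in degrees, forces in N, time in s.
With the tool pointing down it reaches from about 350 to 850 mm from the base axis. Payload 8.1 kg.
Tool frame: the origin (TCP) lies midway between the tips of the shut fingers; the grasp point (between the pads) lies 19 mm behind it; z points along the fingers, y is the line along which they close (so a half turn about z gives the same grasp; the last joint's range is limited). The gripper opens to 85 mm and grips with 20 to 120 N. Pads are 22 mm wide; open, the fingers measure 114 mm over their backs; the gripper's body (76 mm by 85 mm) begins 54 mm behind the grasp point. The pads swing forward as they close: fully open they stand 13 mm farther back than shut.
Start: joints at [70.107, 7.471, 85.268, -0, 87.261, -4.893], TCP at [155.27, 579.566, 231.292] pointing down, gripper open.
Joint ranges: [-169.43, 169.43], [-51.17, 129.36], [1.28, 143.12], [-76.62, 256.62], [0, 156.53], [-152.29, 152.29]. Speed limits (degrees/s): [136.94, 136.94, 159.86, 180, 180, 180].

### API

Orientations are given as [roll, pitch, yaw] about the fixed x, y, z axes, in that order (R = Rz(yaw) Ry(pitch) Rx(roll)).
In Python, from bench import r gives the robot as it stands. The module is installed in compiled form; this text tells all that it offers.
- The arm moves only by the tool jog_arm, never from a script. Its argument "rows" is a list of rows, each a list of 2 entries, a list of its own where there are three numbers: the shift along the tool's x, y, z in mm, then the turn, a rotation vector about the tool's x, y, z in rad. A call has 1 to 10 rows; each row is the pose to reach, as a shift and turn from the pose commanded when the call began, along the tool's axes at that moment; what a row does not reach only later rows make up. A row lasts 1/10 s, in which the tool goes at most 50 mm and 8.59 degrees, less where a joint would pass 70% of its speed; a pose out of reach is approached as far as the arm can. A call with a gripper value outside its range is refused whole. "grip" is the finger opening in mm, from 0 to 85.4, set as the call begins (left out, the last holds). The fingers move at their own pace and stop on an object; "force" is the grip in N (left out, the last holds). Time passes only in rows, so rows that repeat a pose let the fingers close. It gives the time, the measured TCP pose, the force, the opening and the grip force at its end, in the units of the state.
- r.sense(): the state, without advancing time (a new reading comes with each control period).
- r.snapshot(name): name is "scene" or "top" or "wrist"; returns (picture, depth): 420x560x3 uint8, blue, green, red; 420x560 float32, mm along the optical axis (not along the pixel's ray), 0 where there is no reading.
- r.camera_params(name): a dict with "fx", "fy", "cx", "cy" (pixels), "pose" (4x4, takes a point from camera to world coordinates); the wrist camera has in their place "tool_from_camera" (4x4, takes a point from camera to tool coordinates, whose origin is the TCP and whose axes are the flange's). Camera axes: x right, y down, z forward; pixel columns grow to the right and rows downward; lengths in mm; the calibration is good to about 2 mm. A picture is of the moment at which its call begins: read the wrist's pose just before it. camera_params takes no time and is no camera call.
- r.hand_in(): hands the job in; it is judged then, once.
The state is a dict: "time": time; "joint_pos": joint angles; "qd": joint speeds; "joint_efforts": joint torques, N m; "tool_pos": TCP position; "tcp_rot": TCP orientation; "ft_force": force on the tool from outside, world axes, zero at the start; "wrist_torque": the same for the moment, N m; "finger_gap": finger opening in mm; "grip_force": force on a finger pad.
Only numpy, scipy, OpenCV 4.12 (cv2) and the standard library are available. Lean on these libraries where they do the work, as an engineer would, in place of code of your own. Each camera call takes 0.05 s, during which the arm holds its last target. There are 200 camera calls.

## Working session

There is one attempt and no reset: what is moved stays moved. The work goes in short steps, Python scripts to look and compute and a tool call to move; the robot and the scene stay as the last step left them, time stands still between calls to the robot, and variables do not carry over. Pictures are saved under pics/ and viewed, at most 10 in all, crops included, and the job is handed in when it is done.

Besides the shell and the picture viewer there is one more tool, called after "Emit:" in YAML: its name, and indented under it one key for each argument. jog_arm: Moves the arm, as the interface text tells. Its arguments: {"type":"object","properties":{"rows":{"type":"array"},"grip":{"type":"number"},"force":{"type":"number"}},"required":["rows"]}

```bash
mkdir -p pics; cat > h.py <<'E'
from bench import r
import numpy as np, cv2
from scipy.spatial.transform import Rotation as R
def snap(n,f):
    s=r.sense(); p,d=r.snapshot(n); c=r.camera_params(n)
    if n=='wrist':
        T=np.eye(4);T[:3,:3]=R.from_euler('xyz',s['tcp_rot'],degrees=True).as_matrix();T[:3,3]=s['tool_pos'];P=T@c['tool_from_camera']
    else: P=np.array(c['pose'])
    cv2.imwrite(f'pics/{f}.png',p); np.savez(f'pics/{f}.npz',p=p,d=d,P=P,k=[c['fx'],c['fy'],c['cx'],c['cy']])
def load(f):
    z=np.load(f'pics/{f}.npz');d=z['d'];fx,fy,cx,cy=z['k'];v,u=np.mgrid[:d.shape[0],:d.shape[1]]
    X=np.stack([(u-cx)/fx*d,(v-cy)/fy*d,d],-1);return z['p'],X@z['P'][:3,:3].T+z['P'][:3,3],d
E
python3 - <<'E'
from h import *
print(r.sense())
snap('top','top');snap('scene','scene')
E
```

```text
{'time': 0.0, 'joint_pos': array([ 7.01079616e+01,  7.51658476e+00,  8.53308158e+01, -1.72369486e-03,
        8.72612115e+01, -4.89528633e+00]), 'qd': array([ 0.01254699, -0.07019301,  0.09488038, -0.08423283, -0.05349796,
       -0.06056984]), 'joint_efforts': array([ 3.00566289e-04, -5.69411659e+01, -5.00550449e+01, -1.42643812e-04,
        1.46374493e-02, -1.74936469e-05]), 'tool_pos': array([155.07821463, 579.03076972, 230.21431339]), 'tcp_rot': array([-1.79891637e+02, -7.55311089e-03,  1.65003325e+02]), 'ft_force': array([ 0.13384136, -0.55094296, -0.06008033]), 'wrist_torque': array([-0.04698835, -0.01520571,  0.03262927]), 'grip_force': 0.0, 'finger_gap': 85.60022815434773}
```

View pics/top.png

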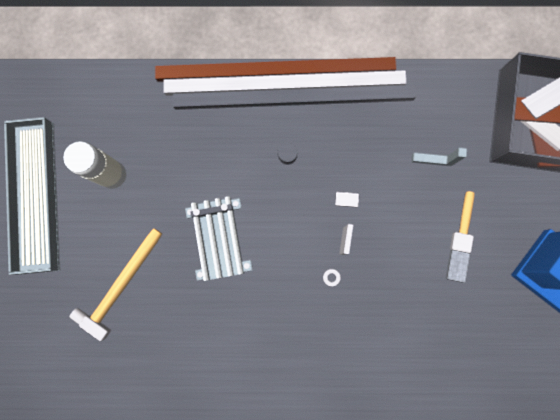

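View pics/scene.png

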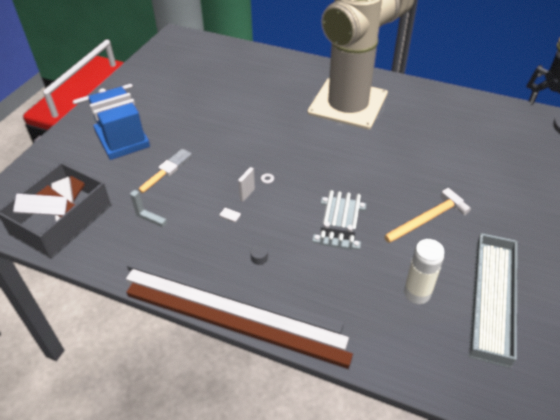

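The top view shows the coupon at about (347,239), with the offcut at (347,199) and the washer at (331,277). The jig is around (219,240), with its stop near the top at (213,208).

```bash
python3 - <<'E'
from h import *
p,W,d=load('top')
for n,(u,v) in dict(coup_top=(349,228),coup2=(347,250),off=(347,199),wash=(325,277),jigTL=(189,211),jigTR=(238,203),jigBL=(200,274),jigBR=(247,266),can=(80,157),weight=(287,155),bench=(280,350)).items(): print(n,W[v,u].round(0))
m=(W[...,2]>65)&(W[...,2]<95); m[:,:320]=0;m[:,380:]=0
q=W[m];q=q[(abs(q[:,2]-80)<8)];print(len(q),q.mean(0),q.min(0),q.max(0)); 
print(cv2.minAreaRect(q[:,:2].astype(np.float32)))
b=cv2.resize(p[185:295,170:370],None,fx=4,fy=4,interpolation=cv2.INTER_CUBIC);cv2.imwrite('pics/tc.png',b)
E
```

```text
coup_top [ 543. -135.   82.]
coup2 [ 498. -131.   76.]
off [ 614. -141.   12.]
wash [441. -92.   2.]
jigTL [585. 210.  13.]
jigTR [605. 102.   7.]
jigBL [447. 182.  13.]
jigBR [464.  80.  11.]
can [668. 385. 171.]
weight [709.  -7.  29.]
bench [283.   7.   1.]
156 [ 520.25300957 -131.38993211   80.21596741] [ 491.36062442 -141.49166781   72.0227951 ] [ 549.22066368 -122.2878817    84.03208338]
((520.2994384765625, -131.68394470214844), (10.224491119384766, 60.00081253051758), 80.87012481689453)
```

View pics/tc.png

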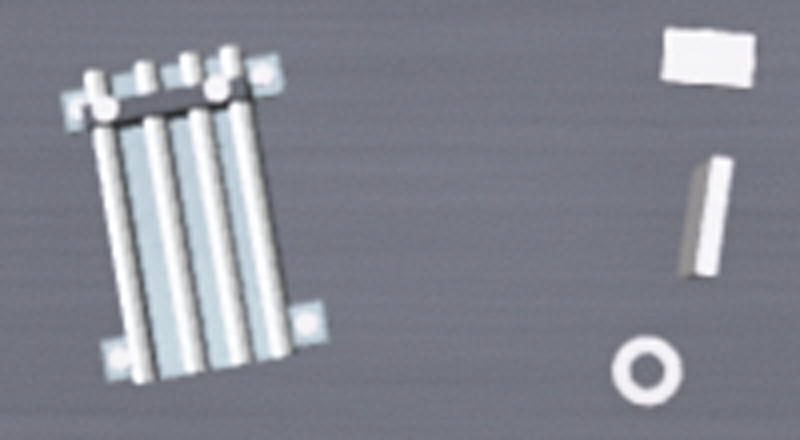

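```bash
cat >> h.py <<'E'
def go(x,y,z,yaw):
    s=r.sense();A=R.from_euler('xyz',s['tcp_rot'],degrees=True)
    d=A.inv().apply(np.array([x,y,z])-s['tool_pos']);t=(A.inv()*R.from_euler('xyz',[180,0,yaw],degrees=True)).as_rotvec()
    print('shift',d.round(1),'turn',t.round(4),'deg',np.degrees(np.linalg.norm(t)).round(1),'tcp',s['tool_pos'].round(1),s['tcp_rot'].round(2))
def st():
    s=r.sense();print({k:np.round(s[k],2) for k in('time','tool_pos','tcp_rot','ft_force','wrist_torque','finger_gap','grip_force')})
E
python3 - <<'E'
from h import *
print(r.camera_params('wrist'))
go(500,140,250,191.5)
E
```

```text
{'fx': 307.92865034832096, 'fy': 307.92865034832096, 'cx': 276.08240115043753, 'cy': 210.88834498297095, 'tool_from_camera': array([[ 9.05518789e-04, -9.64593139e-01, -2.63740888e-01,
         6.77113816e+01],
       [ 9.99999157e-01,  1.11901667e-03, -6.59275007e-04,
        -4.82672697e-01],
       [ 9.31062598e-04, -2.63740069e-01,  9.64593339e-01,
        -1.41946246e+02],
       [ 0.00000000e+00,  0.00000000e+00,  0.00000000e+00,
         1.00000000e+00]])}
shift [-446.8 -334.9  -19.1] turn [-0.0016 -0.0005 -0.4625] deg 26.5 tcp [155.1 579.1 230.4] [-1.799e+02 -1.000e-02  1.650e+02]
```

Emit:
jog_arm:
  rows:
    - [[-45,-34,-2],[0,0,-0.05]]
    - [[-90,-68,-4],[0,0,-0.1]]
    - [[-135,-102,-6],[0,0,-0.15]]
    - [[-180,-136,-8],[0,0,-0.2]]
    - [[-215,-162,-10],[0,0,-0.25]]
    - [[-250,-188,-12],[0,0,-0.3]]
    - [[-290,-217,-14],[0,0,-0.35]]
    - [[-330,-247,-16],[0,0,-0.4]]
    - [[-370,-277,-18],[0,0,-0.45]]
    - [[-400,-300,-19],[0,0,-0.4625]]

```text
time: 1.1
tool_pos: [464.5, 184.7, 250.2]
tcp_rot: [180.0, -0.0, -168.4]
ft_force: [1.5, 0.9, -0.2]
finger_gap: 85.7
grip_force: 0.0
```

Emit:
jog_arm:
  rows:
    - [[-25,5,0],[0,0,0]]
    - [[-25,5,0],[0,0,0]]
    - [[-25,5,0],[0,0,0]]
    - [[-25,5,0],[0,0,0]]

```text
time: 1.5
tool_pos: [486.4, 196.8, 249.9]
tcp_rot: [-180.0, -0.1, -168.4]
ft_force: [-0.2, -0.4, 0.3]
finger_gap: 85.2
grip_force: 0.0
```

```bash
python3 - <<'E'
from h import *
st(); snap('wrist','w1'); go(520.3,-131.7,200,170.9)
E
```

```text
{'time': np.float64(1.5), 'tool_pos': array([486.37, 196.81, 249.93]), 'tcp_rot': array([-1.8000e+02, -6.0000e-02, -1.6844e+02]), 'ft_force': array([-0.19, -0.38,  0.33]), 'wrist_torque': array([0.05, 0.02, 0.04]), 'finger_gap': np.float64(85.24), 'grip_force': np.float64(0.0)}
shift [  32.7 -328.8   50.2] turn [-1.000e-04 -5.000e-04  3.609e-01] deg 20.7 tcp [486.4 197.  250.2] [-1.8000e+02 -3.0000e-02 -1.6842e+02]
```

View pics/w1.png

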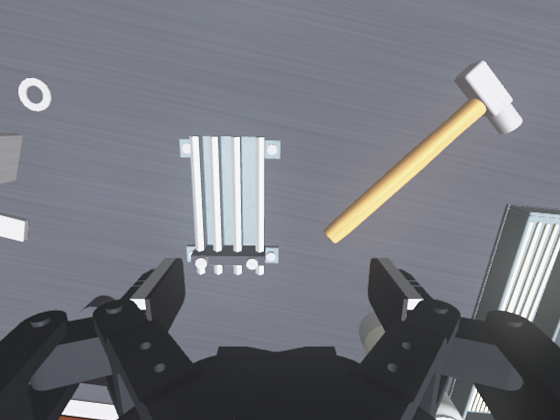

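The wrist view shows the jig, with its open end at row ~140 and the stop's face at row ~248, spanning columns ~190 to 278. The ridges are at columns ~197, 216, 237 and 261.

```bash
python3 - <<'E'
from h import *
from scipy.optimize import minimize
p,W,d=load('w1')
B=W[125:285,170:295]; Z=B[...,2]
print('bench z',np.median(W[100:200,100:170,2]))
q=B[(Z>31.5)&(Z<39)][:,:2]; q=q[(q[:,0]>420)]
ys=np.array([-37.5,-15.5,9.5,37.5])
def f(v):
    a=np.radians(v[1]); t=-q[:,0]*np.sin(a)+q[:,1]*np.cos(a)-v[0]
    e=abs(t[:,None]-ys).min(1); return np.minimum(e,8).clip(0)@np.ones(len(e))/len(e)
best=min((minimize(f,[c,y],method='Nelder-Mead') for c in range(20,65,6) for y in(9,11,13)),key=lambda o:o.fun)
print(len(q),best.x,best.fun)
a=np.radians(best.x[1]);
J=lambda P:np.stack([P[...,0]*np.cos(a)+P[...,1]*np.sin(a),-P[...,0]*np.sin(a)+P[...,1]*np.cos(a)-best.x[0]],-1)
print('rib s range',np.percentile(J(q)[:,0],[0,1,5,95,99]))
s=B[(Z>47)&(Z<53)][:,:2];print('stop top s,t',np.percentile(J(s)[:,0],[0,5,25,50,75,95,100]),J(s)[:,1].min(),J(s)[:,1].max())
g=B[(Z>40)&(Z<46)][:,:2];print('stop face s',np.percentile(J(g)[:,0],[0,5,25,50,75,95,100]),len(g))
g=B[(Z>5)&(Z<15)][:,:2];j=J(g);print('base/ears t',np.percentile(j[:,1],[0,1,2,98,99,100]),'s',np.percentile(j[:,0],[0,1,3,97,100]))
np.save('jig.npy',best.x)
for n in [(195,140),(262,140)]: pass
E=[1]
cv2.imwrite('pics/w1c.png',cv2.resize(p[130:280,175:290],None,fx=4,fy=4,interpolation=cv2.INTER_CUBIC))
E
```

```text
bench z -0.6197669227385063
3849 [45.16662964 10.84084941] 2.354276298568781
rib s range [457.60319942 458.74922359 463.95343904 617.48437716 625.74588455]
stop top s,t [595.01507262 596.38631522 598.12217862 601.24755702 604.81327642
 607.73378994 608.49790587] -45.26908154059663 43.07554270262189
stop face s [595.42399581 595.90159171 596.27623437 596.46686704 596.66873984
 596.95914549 597.3191524 ] 144
base/ears t [-62.23461098 -60.59969308 -58.94402649  58.08259944  59.44399643
  60.78834916] s [457.52447672 458.48757789 461.63163421 612.27700453 627.51845743]
```

View pics/w1c.png

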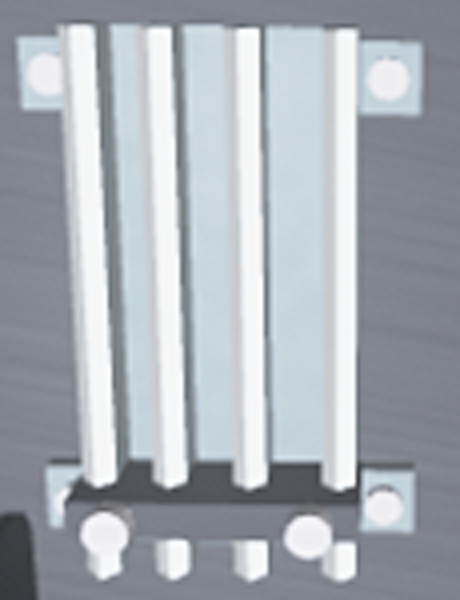

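Emit:
jog_arm:
  rows:
    - [[4,-40,0],[0,0,0.05]]
    - [[8,-80,0],[0,0,0.1]]
    - [[12,-120,0],[0,0,0.15]]
    - [[16,-160,0],[0,0,0.2]]
    - [[20,-200,0],[0,0,0.25]]
    - [[24,-240,0],[0,0,0.3]]
    - [[28,-280,0],[0,0,0.361]]
    - [[33,-320,0],[0,0,0.361]]
    - [[33,-329,0],[0,0,0.361]]
    - [[33,-329,0],[0,0,0.361]]

```text
time: 2.55
tool_pos: [520.3, -133.0, 250.3]
tcp_rot: [180.0, -0.0, 170.7]
ft_force: [0.3, -0.1, -1.2]
finger_gap: 85.2
grip_force: 0.0
```

Fit: jig yaw is 10.84°, its lateral offset is 45.2, and its open end is at s=457.6. The stop face is at s=596.4, so jig x ≈ +54. The crop shows the three slots clear, with the stop straddling them near the bottom. Next I'll refine the coupon.

```bash
python3 - <<'E'
from h import *
snap('wrist','w2'); p,W,d=load('w2')
m=(abs(W[...,2]-80)<5)&(np.linalg.norm(W[...,:2]-[520,-132],axis=2)<60)
q=W[m];rc=cv2.minAreaRect(q[:,:2].astype(np.float32));print(len(q),rc,np.median(q[:,2]))
m2=m&(abs(W[...,2]-80)<2.5);q2=W[m2][:,:2];c=q2.mean(0);u,s,v=np.linalg.svd(q2-c,full_matrices=False);print(c,np.degrees(np.arctan2(v[0,1],v[0,0])))
t=(q2-c)@v[1];print(np.percentile(t,[0,2,98,100]))
cv2.imwrite('pics/w2.png',p)
go(rc[0][0],rc[0][1],120,170.9)
E
```

```text
557 ((520.5545654296875, -132.20921325683594), (9.50247573852539, 60.025550842285156), 81.03083038330078) 79.40206462838648
[ 519.69331364 -131.92212523] -8.566644201622506
[-5.00936411 -4.82821334  4.67076425  4.7195311 ]
shift [ -0.3  -0.4 130.3] turn [ 0.0005 -0.0002 -0.0016] deg 0.1 tcp [ 520.3 -131.9  250.3] [ 1.7997e+02 -1.0000e-02  1.7081e+02]
```

View pics/w2.png

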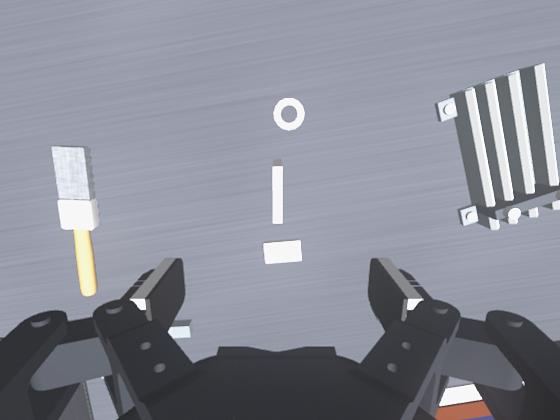

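The coupon is at (278,192), centred under the tool, with the washer at (289,113) and the offcut at (283,252) both clear of the closing line. Descending.

Emit:
jog_arm:
  rows:
    - [[0,0,40],[0,0,0]]
    - [[0,0,80],[0,0,0]]
    - [[0,0,120],[0,0,0]]
    - [[0,0,150],[0,0,0]]
    - [[0,0,175],[0,0,0]]
    - [[0,0,195],[0,0,0]]
    - [[0,0,207],[0,0,0]]
    - [[0,0,209],[0,0,0]]
    - [[0,0,209],[0,0,0]]
    - [[0,0,209],[0,0,0]]

```text
time: 3.6
tool_pos: [521.6, -132.5, 42.8]
tcp_rot: [-180.0, 0.1, 170.8]
ft_force: [1.0, -0.0, -0.8]
finger_gap: 85.4
grip_force: 0.0
```

Emit:
jog_arm:
  rows:
    - [[0,0,0],[0,0,0]]
    - [[0,0,0],[0,0,0]]
    - [[0,0,0],[0,0,0]]
    - [[0,0,0],[0,0,0]]
    - [[0,0,0],[0,0,0]]
    - [[0,0,0],[0,0,0]]
    - [[0,0,0],[0,0,0]]
    - [[0,0,0],[0,0,0]]
    - [[0,0,0],[0,0,0]]
    - [[0,0,0],[0,0,0]]
  grip: 0
  force: 20

```text
time: 4.6
tool_pos: [520.6, -132.5, 41.4]
tcp_rot: [-180.0, 0.0, 170.8]
ft_force: [-0.4, -0.1, 1.3]
finger_gap: 9.3
grip_force: 23.4
```

Emit:
jog_arm:
  rows:
    - [[0,0,0],[0,0,0]]
    - [[0,0,0],[0,0,0]]
    - [[0,0,0],[0,0,0]]
    - [[0,0,0],[0,0,0]]
    - [[0,0,0],[0,0,0]]

```text
time: 5.1
tool_pos: [520.6, -132.5, 41.3]
tcp_rot: [180.0, 0.0, 170.8]
ft_force: [-0.7, 1.5, 2.5]
finger_gap: 9.6
grip_force: 23.4
```

Pinched: 9.3 to 9.6 mm. That means slot_a, where 12 mm leaves about 2.5 mm of play. I'll grip firmer and lift.

Emit:
jog_arm:
  rows:
    - [[0,0,0],[0,0,0]]
    - [[0,0,0],[0,0,0]]
    - [[0,0,0],[0,0,0]]
    - [[0,0,-5],[0,0,0]]
    - [[0,0,-20],[0,0,0]]
    - [[0,0,-45],[0,0,0]]
    - [[0,0,-70],[0,0,0]]
    - [[0,0,-90],[0,0,0]]
    - [[0,0,-100],[0,0,0]]
    - [[0,0,-100],[0,0,0]]
  force: 55

```text
time: 6.1
tool_pos: [521.6, -132.9, 143.4]
tcp_rot: [-180.0, 0.2, 170.8]
ft_force: [0.0, -0.1, -3.0]
finger_gap: 9.0
grip_force: 53.8
```

```bash
python3 - <<'E'
from h import *
st(); a=np.radians(10.84)
s,t=540,18.67
go(s*np.cos(a)-t*np.sin(a),s*np.sin(a)+t*np.cos(a),141,190.84)
E
```

```text
{'time': np.float64(6.1), 'tool_pos': array([ 521.58, -132.93,  143.41]), 'tcp_rot': array([-179.96,    0.19,  170.82]), 'ft_force': array([ 0.05, -0.09, -2.97]), 'wrist_torque': array([-0.  ,  0.04, -0.03]), 'finger_gap': np.float64(8.99), 'grip_force': np.float64(53.82)}
shift [ 35.2 250.4   2.1] turn [-0.0012  0.0031 -0.3495] deg 20.0 tcp [ 521.6 -132.9  143.4] [-179.96    0.19  170.82]
```

Emit:
jog_arm:
  rows:
    - [[3,20,0],[0,0,-0.035]]
    - [[7,50,0],[0,0,-0.08]]
    - [[11,80,0],[0,0,-0.13]]
    - [[15,110,0],[0,0,-0.18]]
    - [[20,140,0],[0,0,-0.23]]
    - [[25,175,0],[0,0,-0.28]]
    - [[29,210,0],[0,0,-0.32]]
    - [[33,235,0],[0,0,-0.35]]
    - [[35,247,0],[0,0,-0.35]]
    - [[35,250,0],[0,0,-0.35]]

```text
time: 7.1
tool_pos: [524.9, 120.8, 140.0]
tcp_rot: [180.0, -0.1, -169.1]
ft_force: [-0.4, 0.2, -4.7]
finger_gap: 8.7
grip_force: 53.9
```

Emit:
jog_arm:
  rows:
    - [[0,0,0],[0,0,0]]
    - [[0,0,0],[0,0,0]]
    - [[0,0,0],[0,0,0]]

```text
time: 7.4
tool_pos: [526.0, 118.7, 141.2]
tcp_rot: [-180.0, -0.0, -169.2]
ft_force: [-0.1, -0.1, -3.6]
finger_gap: 9.0
grip_force: 53.8
```

```bash
python3 - <<'E'
from h import *
st(); snap('wrist','w3'); p,W,d=load('w3')
cv2.imwrite('pics/w3.png',p)
E
```

```text
{'time': np.float64(7.4), 'tool_pos': array([525.96, 118.7 , 141.16]), 'tcp_rot': array([-1.7998e+02, -1.0000e-02, -1.6922e+02]), 'ft_force': array([-0.15, -0.12, -3.58]), 'wrist_torque': array([-0.02,  0.02,  0.  ]), 'finger_gap': np.float64(9.04), 'grip_force': np.float64(53.83)}
```

View pics/w3.png

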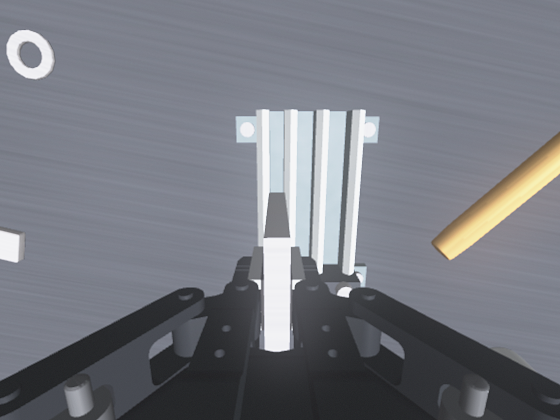

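The wrist view shows the gripped coupon at columns 265–290, rows 195–350, above slot_a at column ~277. Ribs a and b are at columns ~264 and ~290. Now I'll measure the coupon against the ribs in this one picture.

```bash
python3 - <<'E'
from h import *
from scipy.optimize import minimize
p,W,d=load('w3'); a0=10.84
B=W[100:300,230:385]; Z=B[...,2]
q=B[(Z>31.5)&(Z<39)][:,:2]; ys=np.array([-37.5,-15.5,9.5,37.5])
def f(v):
    a=np.radians(v[1]); t=-q[:,0]*np.sin(a)+q[:,1]*np.cos(a)-v[0]
    return np.minimum(abs(t[:,None]-ys).min(1),8).mean()
b=min((minimize(f,[c,10.8],method='Nelder-Mead') for c in (41,43,45,47,49)),key=lambda o:o.fun);print('jig t0,yaw',b.x,b.fun,len(q))
a=np.radians(b.x[1]);e=np.array([np.cos(a),np.sin(a)]);n=np.array([-e[1],e[0]])
r_=q; t=r_@n-b.x[0]; 
for y in ys:
    k=abs(t-y)<6; print('ridge',y,'median',np.median(t[k]),'ends',np.percentile(t[k],[1,99]),'s min',np.percentile((r_@e)[k],[0,1]))
tcp=np.array([525.96,118.7])
print('tcp s,t',tcp@e,tcp@n-b.x[0])
C=W[185:355,255:300];m=(C[...,2]>85)&(C[...,2]<190);c=C[m]
sc=c[:,:2]@e;tc=c[:,:2]@n-b.x[0]
top=(c[:,2]>176);print('z top',np.median(c[top][:,2]))
for lo,hi in((510,520),(520,528)):
    k=top&(sc>lo)&(sc<hi);print('top t range',lo,np.percentile(tc[k],[1,50,99]) if k.sum() else None,k.sum())
k=(c[:,2]<172)&(sc<520);print('end face s',np.percentile(sc[k],[5,50,95]),'t',np.percentile(tc[k],[1,50,99]),'z min',c[k][:,2].min(),k.sum())
for lo,hi in((100,120),(150,172)):
    kk=k&(c[:,2]>lo)&(c[:,2]<hi);print(lo,np.percentile(sc[kk],50),np.percentile(tc[kk],[1,50,99]))
E
```

```text
jig t0,yaw [44.504448   10.77795551] 2.340251030293821 6330
ridge -37.5 median -37.38816683408787 ends [-41.75899544 -32.16051163] s min [457.68793322 458.49571645]
ridge -15.5 median -14.702462952187918 ends [-19.93443123 -10.33514157] s min [457.72373486 458.47685087]
ridge 9.5 median 9.469189477316668 ends [ 5.03757686 14.64672916] s min [457.71947683 458.57076944]
ridge 37.5 median 37.008522480819614 ends [32.80221994 42.51807184] s min [457.72097379 459.136822  ]
tcp s,t 538.8789827465058 -26.25469309616701
z top 179.21563208753122
top t range 510 [-30.6662886 -25.9265435 -21.1892332] 691
top t range 520 [-33.87250283 -25.90860731 -17.97457469] 729
end face s [508.82231888 509.11920908 509.50203159] t [-30.71745353 -25.88989932 -21.16622068] z min 99.23050028121958 810
100 509.06326941693544 [-30.7189735  -25.830778   -21.21268659]
150 509.1623057777056 [-30.72526072 -25.90849773 -21.1640718 ]
```

The coupon is within 0.2 mm of slot_a's centre and parallel to it. Descending about 89 mm, slowing near the floor.

Emit:
jog_arm:
  rows:
    - [[0,0,15],[0,0,0]]
    - [[0,0,35],[0,0,0]]
    - [[0,0,50],[0,0,0]]
    - [[0,0,57],[0,0,0]]
    - [[0,0,61],[0,0,0]]
    - [[0,0,64],[0,0,0]]
    - [[0,0,67],[0,0,0]]
    - [[0,0,70],[0,0,0]]
    - [[0,0,70],[0,0,0]]

```text
time: 8.35
tool_pos: [526.1, 119.7, 71.3]
tcp_rot: [-180.0, 0.0, -169.1]
ft_force: [0.3, 0.0, -4.6]
finger_gap: 8.7
grip_force: 53.7
```

Emit:
jog_arm:
  rows:
    - [[0,0,3],[0,0,0]]
    - [[0,0,6],[0,0,0]]
    - [[0,0,9],[0,0,0]]
    - [[0,0,12],[0,0,0]]
    - [[0,0,15],[0,0,0]]
    - [[0,0,15],[0,0,0]]
    - [[0,0,15],[0,0,0]]

```text
time: 9.05
tool_pos: [525.5, 119.7, 55.9]
tcp_rot: [-180.0, -0.0, -169.1]
ft_force: [0.2, -1.6, -4.8]
finger_gap: 8.7
grip_force: 53.4
```

Emit:
jog_arm:
  rows:
    - [[0,0,1],[0,0,0]]
    - [[0,0,1.5],[0,0,0]]
    - [[0,0,2],[0,0,0]]
    - [[0,0,2.5],[0,0,0]]
    - [[0,0,2.5],[0,0,0]]
    - [[0,0,2.5],[0,0,0]]

```text
time: 9.65
tool_pos: [526.1, 119.8, 53.9]
tcp_rot: [-180.0, 0.0, -169.1]
ft_force: [1.1, -3.4, -3.1]
finger_gap: 8.7
grip_force: 53.5
```

Emit:
jog_arm:
  rows:
    - [[0,0,0.3],[0,0,0]]
    - [[0,0,0.6],[0,0,0]]
    - [[0,0,0.9],[0,0,0]]
    - [[0,0,0.9],[0,0,0]]
    - [[0,0,0.9],[0,0,0]]

```text
time: 10.15
tool_pos: [525.9, 119.8, 52.9]
tcp_rot: [-180.0, 0.0, -169.1]
ft_force: [1.1, -4.0, -2.9]
finger_gap: 8.5
grip_force: 53.4
```

Emit:
jog_arm:
  rows:
    - [[0,-0.5,0],[0,0,0]]
    - [[0,-1,0],[0,0,0]]
    - [[0,-1,0],[0,0,0]]
    - [[0,-1,0.3],[0,0,0]]
    - [[0,-1,0.6],[0,0,0]]
    - [[0,-1,0.6],[0,0,0]]
    - [[0,-1,0.6],[0,0,0]]

```text
time: 10.85
tool_pos: [526.0, 118.9, 52.2]
tcp_rot: [180.0, -0.0, -169.1]
ft_force: [0.5, -0.6, -4.4]
finger_gap: 8.8
grip_force: 53.4
```

Emit:
jog_arm:
  rows:
    - [[0,0,0.3],[0,0,0]]
    - [[0,0,0.6],[0,0,0]]
    - [[0,0,0.6],[0,0,0]]
    - [[0,0,0.6],[0,0,0]]

```text
time: 11.25
tool_pos: [526.1, 118.8, 51.7]
tcp_rot: [-180.0, 0.0, -169.1]
ft_force: [-0.5, 0.1, -4.5]
finger_gap: 8.8
grip_force: 53.4
```

Emit:
jog_arm:
  rows:
    - [[0,0,0.2],[0,0,0]]
    - [[0,0,0.4],[0,0,0]]
    - [[0,0,0.4],[0,0,0]]
    - [[0,0,0.4],[0,0,0]]

```text
time: 11.65
tool_pos: [526.1, 118.9, 51.4]
tcp_rot: [-180.0, 0.0, -169.1]
ft_force: [-1.1, -0.7, -0.0]
finger_gap: 9.0
grip_force: 53.6
```

Emit:
jog_arm:
  rows:
    - [[0,0,0.2],[0,0,0]]
    - [[0,0,0.4],[0,0,0]]
    - [[0,0,0.4],[0,0,0]]
    - [[0,0,0.4],[0,0,0]]

```text
time: 12.05
tool_pos: [526.2, 118.9, 51.4]
tcp_rot: [-180.0, 0.0, -169.1]
ft_force: [-4.0, -0.8, 5.3]
finger_gap: 8.9
grip_force: 54.2
```

On the floor (about 10 N total change). I'll ease off slightly and slide toward the stop, which should be ~27 mm away.

Emit:
jog_arm:
  rows:
    - [[0,0,-0.3],[0,0,0]]
    - [[-3,0,-0.3],[0,0,0]]
    - [[-6,0,-0.3],[0,0,0]]
    - [[-9,0,-0.3],[0,0,0]]
    - [[-12,0,-0.3],[0,0,0]]
    - [[-15,0,-0.3],[0,0,0]]
    - [[-18,0,-0.3],[0,0,0]]
    - [[-20,0,-0.3],[0,0,0]]
    - [[-20,0,-0.3],[0,0,0]]
    - [[-20,0,-0.3],[0,0,0]]

```text
time: 13.05
tool_pos: [546.0, 122.7, 51.4]
tcp_rot: [-180.0, 0.0, -169.1]
ft_force: [-2.2, -0.2, 4.1]
finger_gap: 8.7
grip_force: 54.1
```

Emit:
jog_arm:
  rows:
    - [[-1,0,0],[0,0,0]]
    - [[-2,0,0],[0,0,0]]
    - [[-3,0,0],[0,0,0]]
    - [[-4,0,0],[0,0,0]]
    - [[-4,0,0],[0,0,0]]
    - [[-4,0,0],[0,0,0]]

```text
time: 13.65
tool_pos: [549.4, 123.3, 51.4]
tcp_rot: [-180.0, -0.0, -169.1]
ft_force: [-5.9, -0.8, 6.8]
finger_gap: 8.8
grip_force: 54.3
```

Emit:
jog_arm:
  rows:
    - [[0,0,-0.3],[0,0,0]]
    - [[-0.5,0,-0.4],[0,0,0]]
    - [[-1,0,-0.4],[0,0,0]]
    - [[-1.5,0,-0.4],[0,0,0]]
    - [[-1.5,0,-0.4],[0,0,0]]
    - [[-1.5,0,-0.4],[0,0,0]]

```text
time: 14.25
tool_pos: [551.1, 123.7, 51.4]
tcp_rot: [-180.0, -0.0, -169.1]
ft_force: [-2.8, -1.0, 1.3]
finger_gap: 8.5
grip_force: 53.6
```

Emit:
jog_arm:
  rows:
    - [[-0.4,0,0],[0,0,0]]
    - [[-0.8,0,0],[0,0,0]]
    - [[-0.8,0,0],[0,0,0]]
    - [[-0.8,0,0],[0,0,0]]

```text
time: 14.65
tool_pos: [551.9, 123.8, 51.4]
tcp_rot: [-180.0, 0.0, -169.1]
ft_force: [-1.9, -0.4, -0.5]
finger_gap: 8.8
grip_force: 53.4
```

Emit:
jog_arm:
  rows:
    - [[-0.3,0,0],[0,0,0]]
    - [[-0.6,0,0],[0,0,0]]
    - [[-0.6,0,0],[0,0,0]]
    - [[-0.6,0,0],[0,0,0]]

```text
time: 15.05
tool_pos: [552.0, 123.8, 51.5]
tcp_rot: [-180.0, -0.1, -169.1]
ft_force: [-5.9, -1.2, 2.3]
finger_gap: 8.8
grip_force: 53.5
```

Emit:
jog_arm:
  rows:
    - [[-0.3,0,0],[0,0,0]]
    - [[-0.6,0,0],[0,0,0]]
    - [[-0.6,0,0],[0,0,0]]
    - [[-0.6,0,0],[0,0,0]]

```text
time: 15.45
tool_pos: [552.0, 123.9, 51.5]
tcp_rot: [180.0, -0.1, -169.1]
ft_force: [-7.8, -2.0, 5.1]
finger_gap: 8.6
grip_force: 53.7
```

Emit:
jog_arm:
  rows:
    - [[0,0,-0.3],[0,0,0]]
    - [[-0.3,0,-0.4],[0,0,0]]
    - [[-0.5,0,-0.4],[0,0,0]]
    - [[-0.5,0,-0.4],[0,0,0]]
    - [[-0.5,0,-0.4],[0,0,0]]

```text
time: 15.95
tool_pos: [552.1, 123.9, 51.5]
tcp_rot: [180.0, -0.2, -169.1]
ft_force: [-9.6, -2.4, 4.0]
finger_gap: 8.7
grip_force: 53.7
```

```bash
python3 - <<'E'
from h import *
st(); snap('wrist','w4'); p,W,d=load('w4')
b=[44.504,10.778];a=np.radians(b[1]);e=np.array([np.cos(a),np.sin(a)]);n=np.array([-e[1],e[0]])
C=W[150:355,250:305];c=C[(C[...,2]>40)&(C[...,2]<95)];sc=c[:,:2]@e;tc=c[:,:2]@n-b[0]
k=(c[:,2]<83)&(abs(tc+26)<8)&(sc<545);print('end s',np.percentile(sc[k],[5,50,95]),'t',np.percentile(tc[k],[1,50,99]),'top z',np.median(c[c[:,2]>84][:,2]))
E
```

```text
{'time': np.float64(15.95), 'tool_pos': array([552.08, 123.9 ,  51.5 ]), 'tcp_rot': array([ 180.  ,   -0.19, -169.13]), 'ft_force': array([-9.55, -2.38,  4.01]), 'wrist_torque': array([-0.33,  1.49,  0.02]), 'finger_gap': np.float64(8.73), 'grip_force': np.float64(53.66)}
end s [535.45248255 535.75407871 536.1295126 ] t [-30.5096703  -25.72771052 -21.0662656 ] top z 89.43190799758071
```

The end is at s≈595.8, with the stop seen at 596.4, and its top at 90 mm: it is seated and butted at about 9 N. I'll relax most of the push, then release.

Emit:
jog_arm:
  rows:
    - [[0.5,0,0],[0,0,0]]
    - [[1.0,0,0],[0,0,0]]
    - [[1.2,0,0],[0,0,0]]
    - [[1.2,0,0],[0,0,0]]
    - [[1.2,0,0],[0,0,0]]
  force: 25

```text
time: 16.5
tool_pos: [552.0, 123.8, 51.5]
tcp_rot: [180.0, -0.1, -169.1]
ft_force: [-2.6, -0.7, -4.2]
finger_gap: 9.1
grip_force: 52.6
```

Emit:
jog_arm:
  rows:
    - [[0,0,0.3],[0,0,0]]
    - [[-0.2,0,0.6],[0,0,0]]
    - [[-0.2,0,0.6],[0,0,0]]
    - [[-0.2,0,0.6],[0,0,0]]
    - [[-0.2,0,0.6],[0,0,0]]
  force: 25

```text
time: 17.0
tool_pos: [552.1, 123.9, 51.5]
tcp_rot: [180.0, -0.1, -169.1]
ft_force: [-7.1, -1.9, 0.7]
finger_gap: 9.0
grip_force: 53.0
```

Emit:
jog_arm:
  rows:
    - [[0,0,0],[0,0,0]]
    - [[0,0,0],[0,0,0]]
    - [[0,0,0],[0,0,0]]
    - [[0,0,0],[0,0,0]]
    - [[0,0,0],[0,0,0]]
    - [[0,0,0],[0,0,0]]
  grip: 40

```text
time: 17.6
tool_pos: [552.7, 124.0, 51.4]
tcp_rot: [180.0, 0.0, -169.1]
ft_force: [-0.0, 0.2, 0.1]
finger_gap: 39.9
grip_force: 0.0
```

Emit:
jog_arm:
  rows:
    - [[0,0,-10],[0,0,0]]
    - [[0,0,-30],[0,0,0]]
    - [[0,0,-60],[0,0,0]]
    - [[0,0,-90],[0,0,0]]
    - [[0,0,-110],[0,0,0]]
    - [[0,0,-120],[0,0,0]]
    - [[0,0,-120],[0,0,0]]
    - [[0,0,-120],[0,0,0]]

```text
time: 18.4
tool_pos: [552.1, 123.9, 170.5]
tcp_rot: [180.0, -0.1, -169.1]
ft_force: [-0.2, -0.2, -1.8]
finger_gap: 39.8
grip_force: 0.0
```

```bash
python3 - <<'E'
from h import *
st(); snap('wrist','w5'); p,W,d=load('w5')
b=[44.504,10.778];a=np.radians(b[1]);e=np.array([np.cos(a),np.sin(a)]);n=np.array([-e[1],e[0]])
c=W[(W[...,2]>40)&(W[...,2]<95)&(d>0)];sc=c[:,:2]@e;tc=c[:,:2]@n-b[0]
k=(c[:,2]>85)&(abs(tc+26)<10)&(abs(sc-566)<45);print('top s',np.percentile(sc[k],[0,1,50,99,100]),'t',np.percentile(tc[k],[1,50,99]),'z',np.percentile(c[k][:,2],[2,50,98]))
for lo,hi in((536,545),(585,596)):
    kk=k&(sc>lo)&(sc<hi);print(np.median(tc[kk]),np.median(c[kk][:,2]))
k=(c[:,2]>42)&(c[:,2]<47)&(abs(tc)<40)&(tc>-15)&(sc<610);print('stop',np.percentile(sc[k],[5,50,95]))
E
```

```text
{'time': np.float64(18.4), 'tool_pos': array([552.11, 123.9 , 170.53]), 'tcp_rot': array([ 1.8000e+02, -6.0000e-02, -1.6913e+02]), 'ft_force': array([-0.18, -0.22, -1.83]), 'wrist_torque': array([-0.01,  0.02, -0.01]), 'finger_gap': np.float64(39.84), 'grip_force': np.float64(0.0)}
top s [535.13629012 535.50924187 562.69727646 594.73991921 595.72893134] t [-30.67640745 -25.50955677 -20.92254212] z [87.97704049 89.4119686  90.65346179]
-25.898987861806948 89.40241117351653
-26.134025243968992 89.37371576481817
stop [596.13621022 596.43237758 596.91236996]
```

View pics/w5.png

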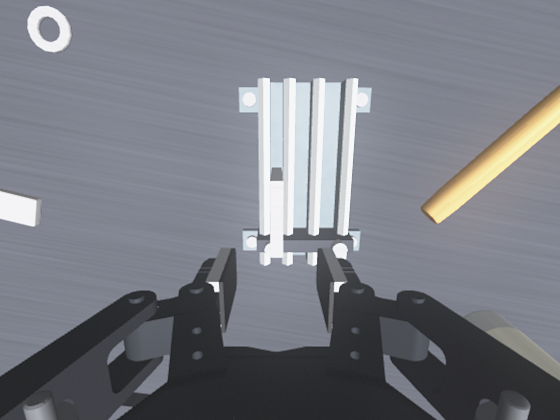

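The coupon stands level in slot_a at columns 268–285. Its far end is against the stop (595.7 against 596.4, within measurement error, and contact was felt at ~7 N). The gripper is clear.

```bash
python3 -c "
from bench import r
print(r.hand_in())"
```

```text
the job is handed in; nothing more can be done
None
```

I pinched the coupon at about 9 to 9.5 mm, stood it on the floor of slot_a (12 mm), slid it gently against the cross stop (about 10 N at most), released it and handed the job in at about 18 s.

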